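# Index the board holder and lock it with its pin

### The arm

A 7-joint arm with a two-finger parallel gripper is mounted at the origin on the work surface. World frame = base frame: x ahead of the robot, y to its left, z up, the work surface at z = 0. Lengths are in mm, angles in rad, forces in N, time in s.
With the tool pointing down it reaches from about 400 to 875 mm from the base axis. Payload 6.5 kg.
Tool frame: the origin (TCP) lies between the finger pads; the fingertips stand 22 mm ahead of it and the grasp point (between the pads) lies 3 mm ahead of it; z points along the fingers, y is the direction in which the jaws open and shut (so a half turn about z gives the same grasp; the last joint's range is limited). The gripper opens to 85 mm and grips with 20 to 120 N. Pads are 22 mm wide; open, the fingers measure 114 mm over their backs; the gripper's body (76 mm by 85 mm) begins 54 mm behind the grasp point. The pads swing forward as they close: fully open they stand 13 mm farther back than shut.
Start: joints at [-1.303, 0.536, -0.004, 1.538, 0.003, 1.067, -0.071], TCP at [212.958, 614.117, 253.29] pointing down, gripper open.
Joint ranges: [-2.7, 2.7], [-0.37, 2.16], [-1.27, 1.26], [0.24, 2.4], [-1.31, 4.45], [0.19, 1.91], [-2.76, 2.76]. Speed limits (rad/s): [2.39, 2.39, 3.14, 3.14, 3.14, 3.14, 3.14].

### API

Orientations are given as a rotation vector (axis times angle).
In Python, from cell import monitor, viewer, r gives the robot as it stands. The module is installed in compiled form; this text tells all that it offers.
- The arm moves only by the shell command python3 -m inch 'ROWS' [OPENING]. ROWS is a JSON object of lists of equal length, an entry for each row: "travel": the shift along the tool's x, y, z scaled (see below), a list of three; "dr": the turn, a rotation vector about the tool's x, y, z scaled (see below), a list of three. In form: {"travel": [[dx, dy, dz], ...], "dr": [[rx, ry, rz], ...]}. A call has 1 to 12 rows; each row is the pose to reach, as a shift and turn from the pose commanded when the call began, along the tool's axes at that moment; what a row does not reach only later rows make up. The controller multiplies each number of a shift by 250 mm and each number of a turn by 30 degrees. A row lasts 1/12 s, in which the tool goes at most 41.7 mm and 7.16 degrees, less where a joint would pass 70% of its speed; a pose out of reach is approached as far as the arm can. A call with a number of a shift or a turn outside -1 to 1 is refused whole. A call with a gripper value outside its range is refused whole. OPENING is the gripper command: -1 is shut, 1 is fully open, values between are in proportion, set as the call begins (- or left out, the last holds). The fingers move at their own pace and stop on an object; the grip force is fixed at half the most. Time passes only in rows, so rows that repeat a pose let the fingers close. It gives the time, the measured TCP pose, the force and the opening at its end, in the units of the state.
- monitor.state(): the state, without advancing time (a new reading comes with each control period).
- viewer.read_camera(name): name is "side" or "top" or "wrist"; returns a dict with "color" (400x640x3 uint8, red, green, blue), "fx", "fy", "cx", "cy" (pixels), "distortion" ([k1, k2, p1, p2, k3] as OpenCV has them; the pictures are not rectified), "view" (4x4, takes a point from world to camera coordinates). Camera axes: x right, y up, looking along -z (the intrinsics and any distortion apply to the point x, -y, -z); pixel columns grow to the right and rows downward; lengths in mm; the calibration is good to about 2 mm. A picture is of the moment at which its call begins. There is no depth.
- r.hand_in(): hands the job in, once; it reports no verdict.
The state is a dict: "clock": time; "q": joint angles; "dq": joint speeds; "joint_efforts": joint torques, N m; "ee_pos": TCP position; "eef_rot": TCP orientation; "wrist_force": force on the tool from outside, world axes, zero at the start; "moment": the same for the moment, N m; "finger_gap": finger opening in mm.
Only numpy, scipy, OpenCV 4.12 (cv2) and the standard library are available. Lean on these libraries where they do the work, as an engineer would, in place of code of your own. Each camera call takes 0.05 s, during which the arm holds its last target.

### The job

Turn the board holder's turntable until its lever points straight away from the index pin, so that the hole opposite the lever lies under the pin, then press the pin fully home to lock the table there. Do not touch the circuit board in the clamp, and leave the jar, the solder spool, the screwdriver and the multimeter where they are.

Things in the scene. Friction and masses are not known exactly. Their poses are not given: they have to be found in the camera images.
- fixture: Board holder bolted to the bench. Origin at bench height on the turntable's axis; x points to the index pin, z up. Dark base plate, x -100 to 130, y -100 to 100, 12 mm thick. Aluminium turntable 190 mm across, top at 28 mm. Index bracket over the rim: x 72 to 124, 30 mm wide, top at 44, with a 20 mm guide bush to 52 mm. Steel board clamp within 70 mm of the axis, up to 46 mm high.
- turntable (a joint): Turntable angle in rad, anticlockwise from above. At 0 the lever points straight away from the pin (fixture's -x) and the hole opposite it is exactly under the pin; at angle a the lever is at direction 180 degrees + a in the fixture's frame. Starts between 0.5 and 2.0, turns from -2.3 to 2.3. Stiff (rubbing friction 0.2 N m, about 2 N at the lever): it stays where it is left.
- lever_grip (a point): Centre of the top end of the lever grip on the turntable: an upright black cylinder, 18 mm in diameter, 44 mm tall (36 to 80 mm above the bench), 116 mm from the turntable's axis, on a flat steel bar 18 mm wide that runs out over the rim.
- lock_hole (a point): Centre of the index hole opposite the lever, at the turntable's top (28 mm above the bench): 10 mm in diameter, through the 10 mm thick disc, 83 mm from the axis. Two holes just like it lie on the same circle, 90 degrees either side; they are for other positions and not used now.
- index_pin (a joint): How far the pin is pressed down, in m: 0 raised (start), 0.022 fully home, its knob on the guide bush. Slides straight down, needs about 4 N, stays where it is left. 9 mm steel pin with a round nose; with no hole below it stops on the turntable at 0.003. If the hole is within 2.5 mm of the pin, pressing with about 15 N draws the turntable into line.
- pin_top (a point): Centre of the flat top of the index pin's black knob, 22 mm in diameter and 16 mm tall; 90 mm above the bench with the pin raised, 68 mm with it fully home. It lies over the fixture's x = 83 mm, y = 0.
- board: Small dark blue circuit board, 44 x 90 x 2 mm, held in the clamp in the middle of the turntable and turning with it; origin at the centre of its underside, 38 mm above the bench. Not to be touched.
- flux_jar: Blue jar with lid, 64 mm in diameter, 55 mm tall, standing on the bench; origin at the centre of its underside. Bystander.
- solder_spool: Grey flanged spool, 56 mm in diameter, 46 mm tall, standing on the bench; origin at the centre of its underside. Bystander.
- screwdriver: Screwdriver 170 mm long with a black handle, lying on the bench along its x axis, handle towards -x; origin on its underside. Bystander.
- multimeter: Blue and black handheld multimeter, 175 x 85 x 45 mm, lying on its back on the bench; origin at the centre of its underside, long side along x. Bystander.

How it is judged (in metres and radians):
At the end, for the whole second after the job is handed in: The index pin is pressed home (at least 19.5 of its 22 mm) through the hole opposite the lever, with the turntable within 2 degrees (0.035 rad) of the position in which the lever points straight away from the pin, and that hole's centre within 3 mm of the pin's axis seen from above (value of joint index_pin above 0.0195 m and value of joint turntable between -0.035 and 0.035 rad and horizontal distance between lock_hole and pin_top below 0.003 m); the robot touches nothing.
It fails at once if the circuit board was touched with more than 1 N (contact force between board and the fingers above 1 N or contact force between board and the arm above 1 N).
It fails at once if a bystander (jar, spool, screwdriver or multimeter) was moved by more than 20 mm (distance of any of flux_jar, solder_spool, screwdriver, multimeter from where it was at the start of the episode above 0.02 m).
It also fails if it takes over 58 s, if anything falls off the work surface, if the arm or the gripper's body presses on something with over 40 N, if the wrist force passes 120 N, or if a joint passes its speed limit or range.

## Working session

There is one attempt and no reset: what is moved stays moved. The work goes in short steps, Python scripts to look and compute and a shell command to move; the robot and the scene stay as the last step left them, time stands still between calls to the robot, and variables do not carry over. Pictures are saved under pics/ and viewed, and the job is handed in when it is done.

```bash
mkdir -p pics
python3 - <<'E'
from cell import monitor, viewer, r
import cv2
s=monitor.state();print({k:s[k] for k in s})
for n in ["top","side","wrist"]:
    c=viewer.read_camera(n);cv2.imwrite(f"pics/{n}0.png",c["color"][:,:,::-1]);print(n,c["fx"],c["fy"],c["cx"],c["cy"],c["distortion"]);print(c["view"])
E
```

```text
{'clock': 0.0, 'q': array([-1.30319506,  0.53719746, -0.00446179,  1.53890606,  0.00257726,
        1.0672387 , -0.07123631]), 'dq': array([-0.00037667,  0.00109274,  0.00204503,  0.00059175, -0.00054747,
       -0.00019131, -0.00068602]), 'joint_efforts': array([-8.25902098e-04, -5.83407390e+01,  1.04798175e+00, -2.59096938e+01,
        1.22978960e-02,  9.61699930e-03,  9.65587930e-06]), 'ee_pos': array([212.76392543, 613.55936503, 252.37968105]), 'eef_rot': array([-5.21801283e-01, -3.09775705e+00,  2.72218980e-03]), 'wrist_force': array([-0.58998434,  0.79465427, -0.84256575]), 'moment': array([-0.00712685,  0.0506334 ,  0.01628077]), 'finger_gap': 85.20395240368539}
top 364.5654344745055 364.5654344745055 322.4191593563393 194.36448324923336 [-0.04393185  0.          0.          0.          0.        ]
[[ 2.86292731e-02 -9.99383236e-01  2.03350094e-02  3.48393619e+01]
 [ 9.88750356e-01  3.13007777e-02  1.46263446e-01 -5.98749115e+02]
 [-1.46809738e-01  1.59188316e-02  9.89036648e-01 -8.30700286e+02]
 [ 0.00000000e+00  0.00000000e+00  0.00000000e+00  1.00000000e+00]]
side 440.6100300413209 440.6100300413209 329.2043859391492 198.36216101743432 [-0.04037054  0.          0.          0.          0.        ]
[[ 9.39302682e-01 -3.43089286e-01 -4.62342481e-04 -5.44832708e+02]
 [ 2.13596990e-01  5.83725744e-01  7.83352144e-01 -2.32880601e+02]
 [-2.68489847e-01 -7.35903525e-01  6.21577995e-01 -1.07460874e+03]
 [ 0.00000000e+00  0.00000000e+00  0.00000000e+00  1.00000000e+00]]
wrist 312.5513241120943 312.5513241120943 320.42685252613194 195.38266321019992 [-0.00516914  0.          0.          0.          0.        ]
[[ 3.27643687e-01  9.44800692e-01 -1.12586413e-03 -6.49143457e+02]
 [-9.06322355e-01  3.13962875e-01 -2.82855265e-01  3.69586963e+01]
 [-2.66888371e-01  9.36961378e-02  9.59161942e-01 -3.78168010e+02]
 [ 0.00000000e+00  0.00000000e+00  0.00000000e+00  1.00000000e+00]]
```

View pics/top0.png

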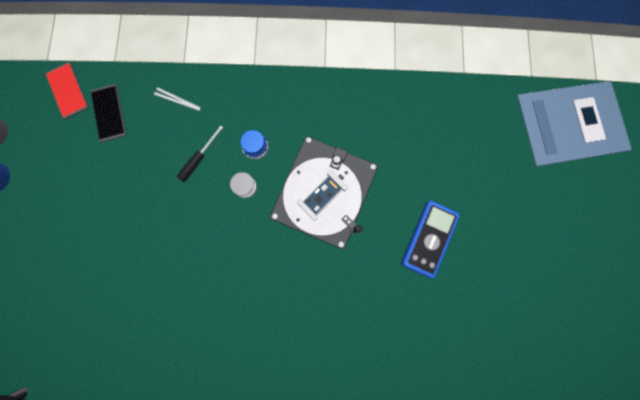

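View pics/side0.png

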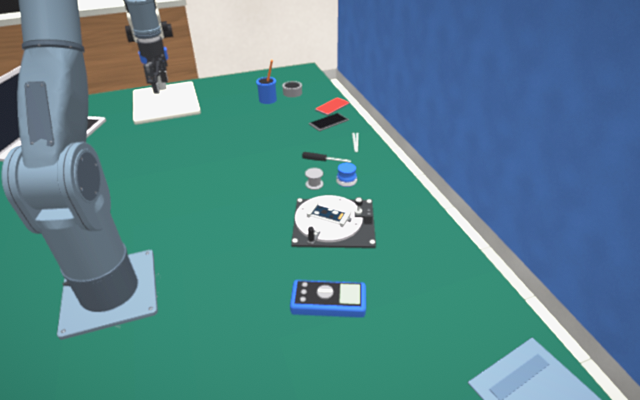

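View pics/wrist0.png

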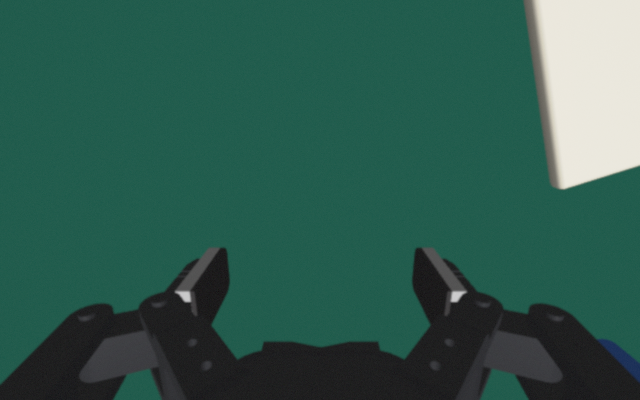

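The top view shows the fixture around (323,195), with the pin at about (337,160) and the lever at about (357,229). The jar (253,144), the spool (243,185) and the screwdriver are to its left, and the multimeter (432,240) is to its right. I'll zoom in and measure.

```bash
cat > h.py <<'E'
import numpy as np, cv2
from scipy.spatial.transform import Rotation as R
from cell import monitor, viewer, r
def K(c): return np.array([[c["fx"],0,c["cx"]],[0,c["fy"],c["cy"]],[0,0,1.]])
def ray(c,uv):
    p=cv2.undistortPoints(np.array([[uv]],float),K(c),np.array(c["distortion"],float))[0,0]
    V=np.array(c["view"]);d=V[:3,:3].T@np.array([p[0],-p[1],-1]);o=-V[:3,:3].T@V[:3,3]
    return o,d
def at(c,uv,z):
    o,d=ray(c,uv);return o+d*(z-o[2])/d[2]
def proj(c,P):
    P=np.atleast_2d(P);V=np.array(c["view"]);q=P@V[:3,:3].T+V[:3,3]
    q=q*[1,-1,-1]
    return cv2.projectPoints(q,np.zeros(3),np.zeros(3),K(c),np.array(c["distortion"],float))[0][:,0]
def crop(c,u0,v0,u1,v1,s,name):
    cv2.imwrite("pics/"+name,cv2.resize(c["color"][v0:v1,u0:u1,::-1],None,fx=s,fy=s,interpolation=cv2.INTER_CUBIC))
E
python3 - <<'E'
from h import *
c=viewer.read_camera("top");crop(c,262,125,392,255,4.6,"t1.png")
c=viewer.read_camera("side");crop(c,282,180,392,260,7,"s1.png")
E
```

```text
(no output)
```

View pics/t1.png

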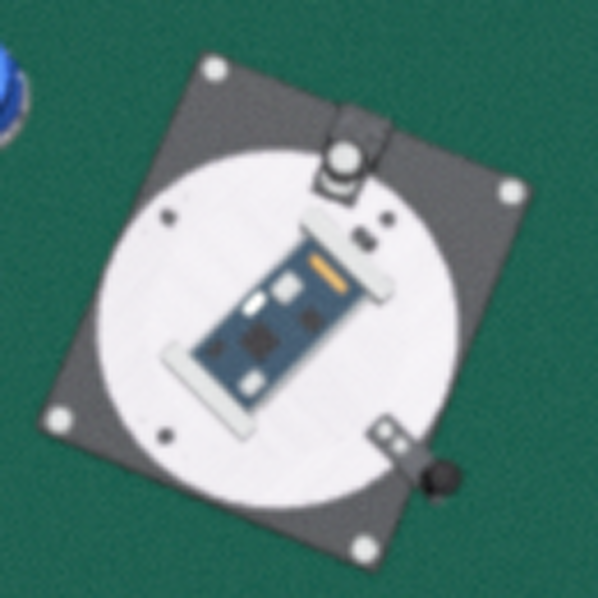

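View pics/s1.png

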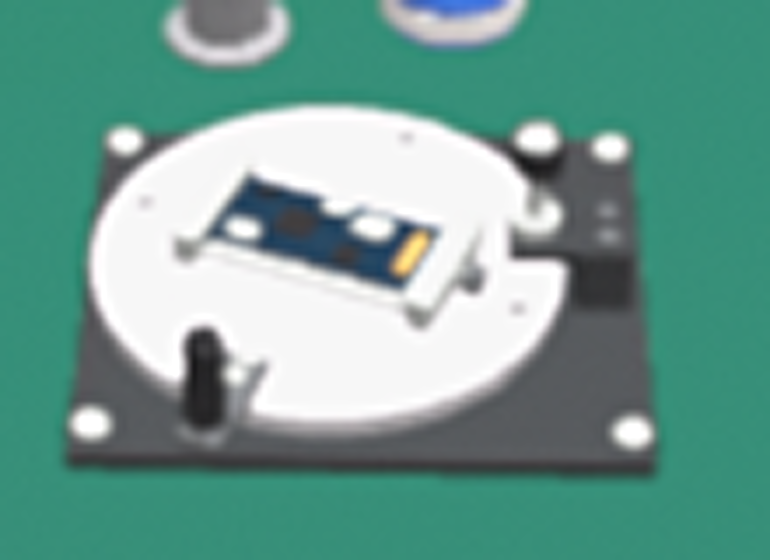

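```bash
cat > fit.py <<'E'
from h import *
from scipy.optimize import least_squares
c=viewer.read_camera("top"); cs=viewer.read_camera("side")
T=lambda u,v:(262+(u+.5)/4.6-.5,125+(v+.5)/4.6-.5)
S=lambda u,v:(282+(u+.5)/7-.5,180+(v+.5)/7-.5)
# corners fixture frame
obs=[("t",(345,158),lambda a:(83,0,90)),("t",(440,477),lambda a:(-116*np.cos(a),-116*np.sin(a),80)),
("t",(168,217),lambda a:(83*np.cos(a),83*np.sin(a),28)),
("t",(166,436),lambda a:(-83*np.sin(a),83*np.cos(a),28)),
("t",(387,218),lambda a:(83*np.sin(a),-83*np.cos(a),28)),
("t",(278,328),lambda a:(0,0,28)),
("t",(205,52),lambda a:(130,100,12)),("t",(532,187),lambda a:(130,-100,12)),("t",(375,572),lambda a:(-100,-100,12)),("t",(38,432),lambda a:(-100,100,12)),
("s",(538,135),lambda a:(83,0,90)),("s",(204,340),lambda a:(-116*np.cos(a),-116*np.sin(a),80)),
("s",(146,202),lambda a:(-83*np.sin(a),83*np.cos(a),28)),
("s",(518,308),lambda a:(83*np.sin(a),-83*np.cos(a),28)),
("s",(406,137),lambda a:(83*np.cos(a),83*np.sin(a),28)),
]
def W(p,P):
    x,y,t,a=p;P=np.array(P,float);return np.array([x+P[0]*np.cos(t)-P[1]*np.sin(t),y+P[0]*np.sin(t)+P[1]*np.cos(t),P[2]])
def f(p):
    o=[]
    for k,uv,g in obs:
        cc=c if k=="t" else cs; m=T(*uv) if k=="t" else S(*uv)
        o.append(proj(cc,W(p,g(p[3])))[0]-m)
    return np.ravel(o)
if __name__=="__main__":
    b=min((least_squares(f,[610,20,t0,a0]) for t0 in(0,-.5,.5) for a0 in(.7,1.2)),key=lambda s:s.cost)
    p=b.x
    print(p,b.cost);print(f(p).reshape(-1,2).round(1).tolist())
    print("pin",W(p,(83,0,90)),"lever",W(p,obs[1][2](p[3])))
    for n,(u,v),z in [("jar",(253,138),55),("spool",(242,183),46),("mm",(432,240),45),("sd1",(183,178),15),("sd2",(221,127),5)]:
        print(n,at(c,(u,v),z).round(0))
E
python3 fit.py
```

```text
[ 5.96843473e+02  5.40322260e+01 -3.67223687e-01  1.17607311e+00] 5.275387784418229
[[-0.4, -0.1], [0.9, -0.0], [-0.0, -0.0], [-0.3, -0.0], [-0.0, 0.2], [-0.2, -0.4], [-1.0, -1.1], [0.8, -0.5], [0.6, 0.7], [-1.4, -0.6], [-0.2, 1.0], [-0.5, 0.0], [-0.3, 0.7], [-0.1, 0.7], [-0.2, 0.8]]
pin [674.30967319  24.2331004   90.        ] lever [516.76503994 -29.89300563  80.        ]
jar [728. 225.  55.]
spool [619. 246.  46.]
mm [ 496. -211.   45.]
sd1 [632. 401.  15.]
sd2 [770. 318.   5.]
```

Both cameras agree on the fixture, at (597, 54) with heading −0.367. The turntable is at about 1.18 rad, and the lever top is at (517, −30). Next I'll write a helper that works out the moves.

```bash
cat > go.py <<'E'
import sys
from h import *
def rel(x,y,z,yaw):
    s=monitor.state();Rm=R.from_rotvec(s["eef_rot"]);p=s["ee_pos"]
    yv=np.deg2rad(yaw);Y=np.array([np.cos(yv),np.sin(yv),0]);Z=np.array([0,0,-1.]);X=np.cross(Y,Z)
    D=R.from_matrix(np.c_[X,Y,Z])
    t=Rm.inv().apply(np.array([x,y,z])-p)/250; d=np.rad2deg((Rm.inv()*D).as_rotvec())/30
    return t,d
if __name__=="__main__":
    a=list(map(float,sys.argv[1:5]));t,d=rel(*a);s=monitor.state()
    y=R.from_rotvec(s["eef_rot"]).as_matrix()[:,1]
    print("at",s["ee_pos"].round(1),"yaw",np.rad2deg(np.arctan2(y[1],y[0])).round(1),"F",s["wrist_force"].round(1),"gap",round(s["finger_gap"],1),"t",s["clock"])
    print("travel",t.round(4),"dr",d.round(4))
E
python3 go.py 517 -30 200 136.4
```

```text
at [212.9 614.  253.1] yaw 70.9 F [0.5 0.5 0.5] gap 85.5 t 0.35
travel [-1.9931 -2.0353  0.2132] dr [-7.0000e-04 -4.0000e-04 -2.1841e+00]
```

```bash
python3 -m inch '{"travel":[[-0.12,-0.12,0],[-0.24,-0.24,0],[-0.36,-0.36,0],[-0.48,-0.48,0],[-0.6,-0.6,0],[-0.7,-0.7,0],[-0.8,-0.8,0],[-0.9,-0.9,0],[-1,-1,0],[-1,-1,0]],"dr":[[0,0,-0.1],[0,0,-0.2],[0,0,-0.3],[0,0,-0.4],[0,0,-0.5],[0,0,-0.6],[0,0,-0.7],[0,0,-0.8],[0,0,-0.9],[0,0,-1]]}' 1; python3 go.py 517 -30 200 136.4
```

```text
clock: 1.18
ee_pos: [370.6, 289.0, 253.3]
eef_rot: [-0.287, 3.128, -0.005]
wrist_force: [0.4, -0.2, 0.6]
finger_gap: 85.4
at [370.6 289.  253.3] yaw 100.5 F [ 0.4 -0.2  0.6] gap 85.4 t 1.1833
travel [-0.3434 -1.3604  0.2184] dr [-6.800e-03 -9.000e-04 -1.197e+00]
```

```bash
python3 -m inch '{"travel":[[-0.03,-0.13,0],[-0.07,-0.26,0],[-0.1,-0.4,0],[-0.13,-0.53,0],[-0.17,-0.66,0.05],[-0.2,-0.8,0.1],[-0.23,-0.9,0.15],[-0.25,-1,0.2],[-0.25,-1,0.2]],"dr":[[0,0,-0.1],[0,0,-0.2],[0,0,-0.3],[0,0,-0.4],[0,0,-0.5],[0,0,-0.6],[0,0,-0.7],[0,0,-0.8],[0,0,-1]]}'; python3 go.py 517 -30 180 136.4
```

```text
clock: 1.93
ee_pos: [476.3, 56.6, 201.5]
eef_rot: [1.089, -2.944, 0.004]
wrist_force: [-0.9, -0.6, 1.3]
finger_gap: 85.6
at [476.3  56.6 201.5] yaw 130.6 F [-0.9 -0.6  1.3] gap 85.6 t 1.9333
travel [ 0.1015 -0.3689  0.0868] dr [-0.002  -0.0067 -0.1929]
```

```bash
python3 -m inch '{"travel":[[0.03,-0.12,0.03],[0.07,-0.25,0.06],[0.1,-0.368,0.087],[0.1,-0.368,0.087],[0.1,-0.368,0.087],[0.1,-0.368,0.087]],"dr":[[0,0,-0.1],[0,0,-0.19],[0,0,-0.19],[0,0,-0.19],[0,0,-0.19],[0,0,-0.19]]}'; python3 go.py 517 -30 67 136.4
python3 - <<'E'
from h import *
c=viewer.read_camera("wrist");cv2.imwrite("pics/w2.png",c["color"][:,:,::-1]);print(proj(c,[[517,-30,80],[674,24,90]]))
E
```

```text
clock: 2.43
ee_pos: [516.9, -23.1, 181.5]
eef_rot: [1.242, -2.886, -0.001]
wrist_force: [0.2, -0.2, -0.2]
finger_gap: 85.5
at [516.9 -23.1 181.5] yaw 136.6 F [ 0.2 -0.2 -0.2] gap 85.5 t 2.4333
travel [ 0.02   -0.0195  0.458 ] dr [0.0011 0.0002 0.0059]
[[314.25985769 197.21350565]
 [223.93419874 367.52966943]]
```

View pics/w2.png

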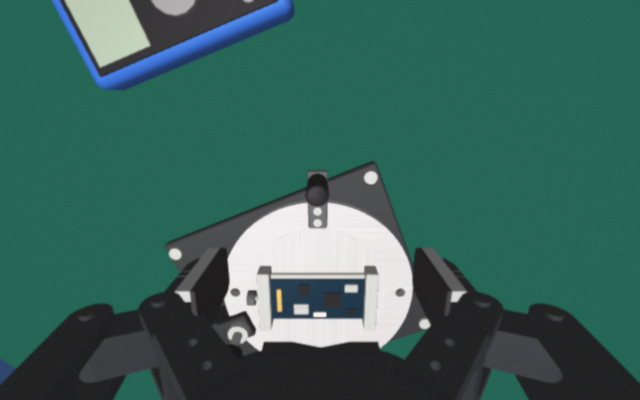

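```bash
python3 -m inch '{"travel":[[0.02,-0.014,0.06],[0.02,-0.014,0.15],[0.02,-0.014,0.25],[0.02,-0.014,0.35],[0.02,-0.014,0.42],[0.02,-0.014,0.458],[0.02,-0.014,0.458],[0.02,-0.014,0.458]],"dr":[[0,0,0],[0,0,0],[0,0,0],[0,0,0],[0,0,0],[0,0,0],[0,0,0],[0,0,0]]}'; python3 go.py 517 -30 67 136.4
python3 - <<'E'
from h import *
c=viewer.read_camera("wrist");cv2.imwrite("pics/w3.png",c["color"][:,:,::-1]);print(proj(c,[[517,-30,80],[674,24,90]]))
c=viewer.read_camera("side");crop(c,262,150,392,260,6,"s3.png")
E
```

```text
clock: 3.15
ee_pos: [516.4, -28.9, 67.5]
eef_rot: [-1.244, 2.885, 0.0]
wrist_force: [0.6, -0.4, 0.7]
finger_gap: 85.0
at [516.4 -28.9  67.5] yaw 136.6 F [ 0.6 -0.4  0.7] gap 85.0 t 3.15
travel [ 0.0016 -0.0049  0.0019] dr [0.0002 0.0005 0.0082]
[[317.819991   291.78689466]
 [164.483337   558.52873034]]
```

View pics/w3.png

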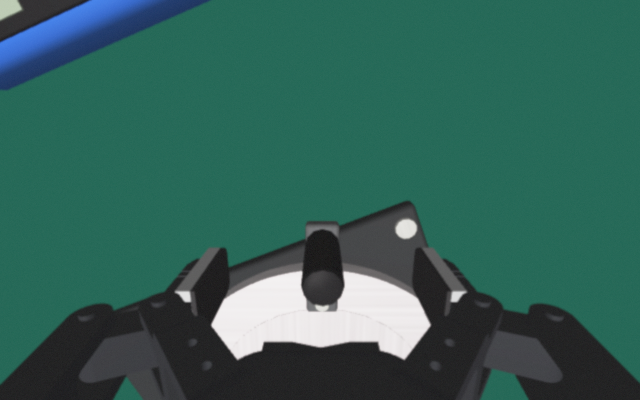

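View pics/s3.png

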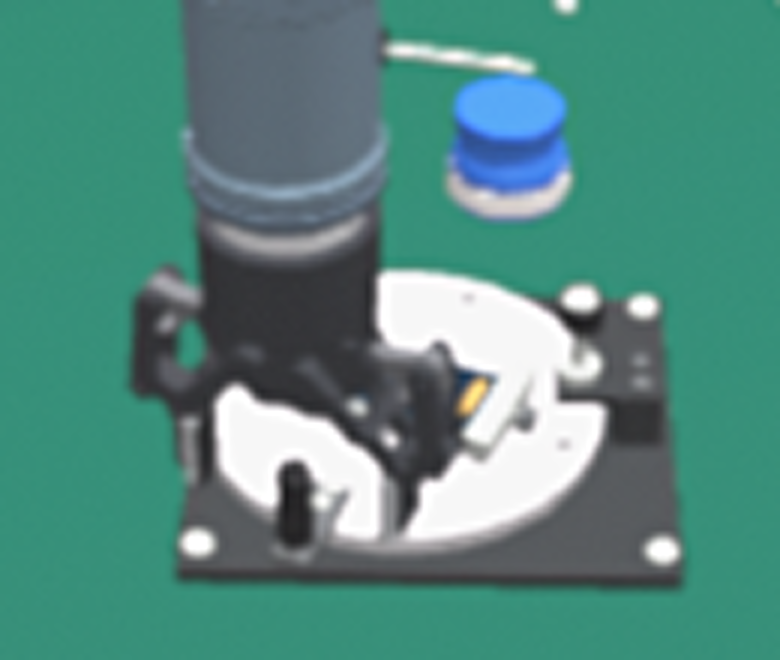

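The lever grip sits at (323,288), centred between the pads at 228 and 414. I'll close on it.

```bash
python3 -m inch '{"travel":[[0,0,0],[0,0,0],[0,0,0],[0,0,0],[0,0,0],[0,0,0],[0,0,0],[0,0,0],[0,0,0],[0,0,0]],"dr":[[0,0,0],[0,0,0],[0,0,0],[0,0,0],[0,0,0],[0,0,0],[0,0,0],[0,0,0],[0,0,0],[0,0,0]]}' -1; python3 go.py 517 -30 67 136.4
python3 - <<'E'
from h import *
c=viewer.read_camera("wrist");cv2.imwrite("pics/w4.png",c["color"][:,:,::-1])
E
```

```text
clock: 4.08
ee_pos: [516.2, -29.7, 67.3]
eef_rot: [-1.242, 2.886, -0.0]
wrist_force: [-1.6, -0.2, 5.3]
finger_gap: 16.7
at [516.2 -29.7  67.3] yaw 136.6 F [-1.6 -0.2  5.3] gap 16.7 t 4.0833
travel [-0.0012 -0.0031  0.0012] dr [-0.      0.      0.0057]
```

View pics/w4.png

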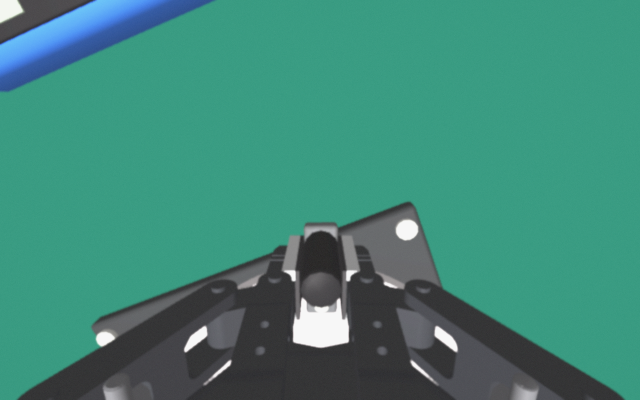

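```bash
python3 -m inch '{"travel":[[-0.0004,0.018,0],[-0.0014,0.036,0],[-0.0032,0.054,0],[-0.0057,0.072,0],[-0.0088,0.09,0],[-0.0127,0.108,0],[-0.0172,0.1255,0],[-0.0225,0.143,0],[-0.0284,0.16,0],[-0.035,0.177,0],[-0.035,0.177,0]],"dr":[[0,0,0.0745],[0,0,0.149],[0,0,0.2235],[0,0,0.298],[0,0,0.3725],[0,0,0.447],[0,0,0.5215],[0,0,0.596],[0,0,0.6705],[0,0,0.745],[0,0,0.745]]}'; python3 go.py 488.6 95.7 67 69
```

```text
clock: 5.05
ee_pos: [489.6, 7.4, 67.3]
eef_rot: [0.656, -3.072, -0.0]
wrist_force: [-3.1, -1.1, 6.1]
finger_gap: 16.8
at [489.6   7.4  67.3] yaw 114.1 F [-3.1 -1.1  6.1] gap 16.8 t 5.05
travel [-0.1406  0.3241  0.0011] dr [-2.0000e-04 -1.2000e-03  1.5041e+00]
```

```bash
python3 -m inch '{"travel":[[-0.0004,0.018,0],[-0.0014,0.036,0],[-0.0032,0.054,0],[-0.0057,0.072,0],[-0.0088,0.09,0],[-0.0127,0.108,0],[-0.0172,0.1255,0],[-0.0225,0.143,0],[-0.0284,0.16,0],[-0.035,0.177,0],[-0.035,0.177,0]],"dr":[[0,0,0.0745],[0,0,0.149],[0,0,0.2235],[0,0,0.298],[0,0,0.3725],[0,0,0.447],[0,0,0.5215],[0,0,0.596],[0,0,0.6705],[0,0,0.745],[0,0,0.745]]}'; python3 go.py 488.6 95.7 67 69
```

```text
clock: 5.97
ee_pos: [479.4, 51.6, 67.3]
eef_rot: [0.049, -3.14, -0.0]
wrist_force: [-2.9, -0.8, 7.7]
finger_gap: 16.3
at [479.4  51.6  67.3] yaw 91.8 F [-2.9 -0.8  7.7] gap 16.3 t 5.9667
travel [-0.0421  0.1753  0.0011] dr [ 0.     -0.0019  0.759 ]
```

```bash
python3 -m inch '{"travel":[[-0.0004,0.018,0],[-0.0014,0.036,0],[-0.0032,0.054,0],[-0.0057,0.072,0],[-0.0088,0.09,0],[-0.0127,0.108,0],[-0.0172,0.1255,0],[-0.0225,0.143,0],[-0.0284,0.16,0],[-0.035,0.177,0],[-0.035,0.177,0],[-0.035,0.177,0]],"dr":[[0,0,0.0745],[0,0,0.149],[0,0,0.2235],[0,0,0.298],[0,0,0.3725],[0,0,0.447],[0,0,0.5215],[0,0,0.596],[0,0,0.6705],[0,0,0.745],[0,0,0.745],[0,0,0.745]]}'; python3 go.py 488.6 95.7 67 69;python3 - <<'E'
from h import *
c=viewer.read_camera("wrist");cv2.imwrite("pics/w5.png",c["color"][:,:,::-1])
c=viewer.read_camera("top");crop(c,262,125,392,255,4.6,"t5.png")
c=viewer.read_camera("side");crop(c,282,180,392,260,7,"s5.png")
E
```

```text
clock: 6.97
ee_pos: [486.9, 96.0, 67.3]
eef_rot: [-0.559, -3.091, -0.001]
wrist_force: [-3.1, 1.8, 7.1]
finger_gap: 16.6
at [486.9  96.   67.3] yaw 69.5 F [-3.1  1.8  7.1] gap 16.6 t 6.9667
travel [-0.0068  0.0011  0.0012] dr [ 0.0005 -0.0017  0.017 ]
```

View pics/t5.png

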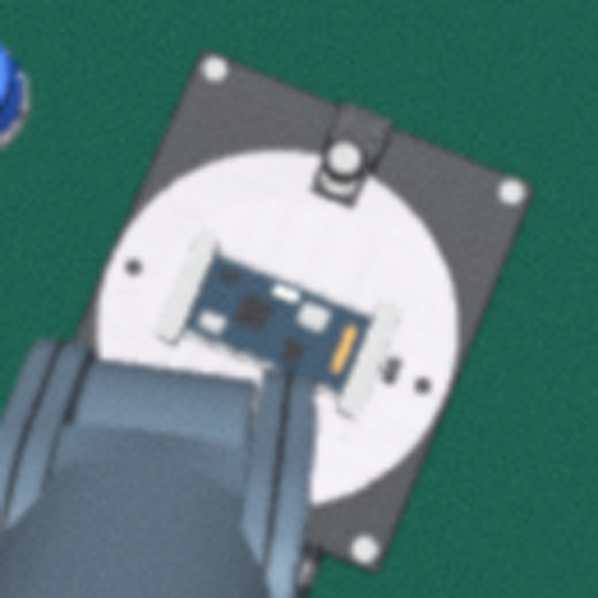

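View pics/s5.png

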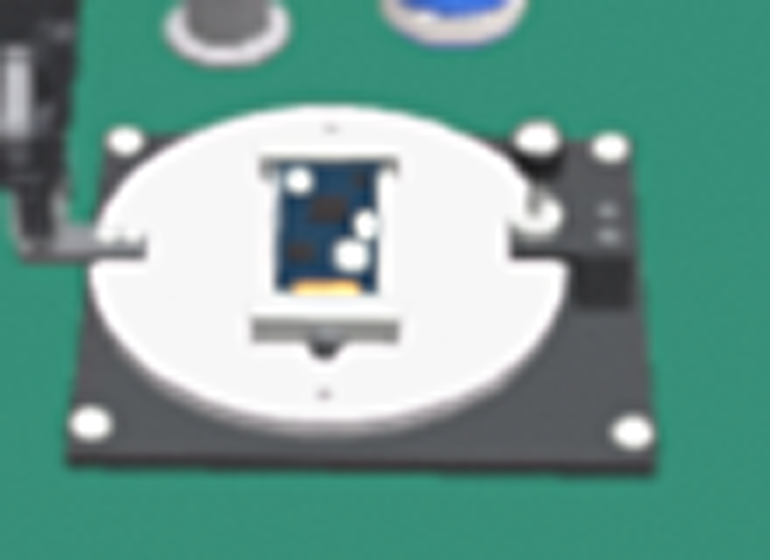

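The jaws still hold the lever, and the side holes now show at about (134,266) and (423,385) in the crop. I'll refine the residual angle using subpixel centroids of the holes and plate bolts.

```bash
cat > ang.py <<'E'
from h import *
from scipy.optimize import least_squares
cs=[viewer.read_camera("top") for _ in range(6)];c=cs[0]
g=np.mean([x["color"].mean(2) for x in cs],0)
T=lambda u,v:(262+(u+.5)/4.6-.5,125+(v+.5)/4.6-.5)
def cen(uv,dark,r=4):
    u,v=T(*uv);ui,vi=int(round(u)),int(round(v))
    for _ in range(4):
        w=g[vi-r:vi+r+1,ui-r:ui+r+1]; yy,xx=np.mgrid[vi-r:vi+r+1,ui-r:ui+r+1]
        b=np.median(np.r_[w[0],w[-1],w[:,0],w[:,-1]]); m=np.clip((b-w) if dark else (w-b),0,None); m[m<.25*m.max()]=0
        u,v=(m*xx).sum()/m.sum(),(m*yy).sum()/m.sum(); ui,vi=int(round(u)),int(round(v))
    return u,v
B=[(214,69),(511,191),(365,549),(60,420)]
def run(holes, H=28):
    bw=[at(c,cen(b,False),15)[:2] for b in B]
    hd=[bw[0]-bw[3],bw[1]-bw[2]]; lat=[bw[0]-bw[1],bw[3]-bw[2]]
    th=[np.arctan2(d[1],d[0]) for d in hd]+[np.arctan2(d[1],d[0])-np.pi/2 for d in lat]
    print("heading est",np.round(th,4),"lens",[round(float(np.linalg.norm(d)),1) for d in hd+lat]); t=np.mean(th)
    hw=[at(c,cen(h,True),28)[:2] for h in holes]
    d=hw[0]-hw[1]; print("hole dist",np.linalg.norm(d),"centre",(hw[0]+hw[1])/2,"plate centre->axis",np.mean(bw,0)-15*np.array([np.cos(t),np.sin(t)]))
    print("turntable angle",np.arctan2(d[1],d[0])-np.pi/2-t,"deg",np.rad2deg(np.arctan2(d[1],d[0])-np.pi/2-t))
if __name__=="__main__": run([(134,266),(423,385)])
E
python3 ang.py
```

```text
heading est [-0.2832 -0.3709 -0.3721 -0.4484] lens [198.3, 209.7, 176.1, 159.2]
hole dist 196.79839138008327 centre [598.63112906  56.10782288] plate centre->axis [598.37927574  48.55587808]
turntable angle -0.012636601316288076 deg -0.7240239228127675
```

View pics/w5.png

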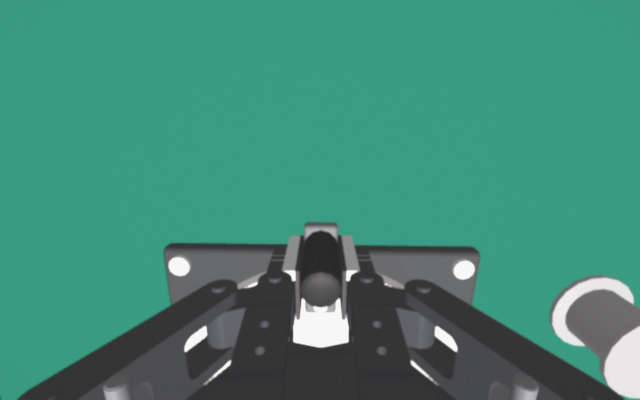

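The centroids are contaminated by the disc edge: the hole distance comes out at 197 mm where it should be 166. I'll tighten the detection with blobs on an upsampled image.

```bash
python3 - <<'E'
s=open('ang.py').read()
a=s.index("def cen");b=s.index("B=[")
s=s[:a]+'''def cen(uv,dark,r=3.2):
    u,v=T(*uv); k=8; n=int(4*k)
    w=cv2.getRectSubPix(g.astype(np.float32),(9,9),(u,v)); w=cv2.resize(w,None,fx=k,fy=k,interpolation=cv2.INTER_CUBIC)
    if dark: w=-w
    yy,xx=np.mgrid[0:72,0:72]; rr=np.hypot(xx-35.5,yy-35.5)
    pk=w[rr<12].max(); bg=np.median(w[(rr>22)&(rr<30)]); m=(w>(pk+bg)/2).astype(np.uint8)
    n,L,st,ce=cv2.connectedComponentsWithStats(m); i=L.ravel()[np.where(rr.ravel()<14,w.ravel(),-1e9).argmax()]
    print("blob",uv,st[i][4]/64, end=" ")
    x,y=ce[i]; return u+(x-35.5)/8,v+(y-35.5)/8
'''+s[b:]
open('ang.py','w').write(s)
E
python3 ang.py
```

```text
blob (214, 69) 15.703125 blob (511, 191) 16.421875 blob (365, 549) 19.078125 blob (60, 420) 21.28125 heading est [-0.3956 -0.3711 -0.3713 -0.3571] lens [212.7, 210.0, 176.1, 181.4]
blob (134, 266) 8.28125 blob (423, 385) 8.203125 hole dist 166.07644722771798 centre [596.97534484  53.90406143] plate centre->axis [597.00136176  55.2183908 ]
turntable angle 0.012595067127356308 deg 0.7216441890814781
```

The clean estimates put the turntable at +0.006 to +0.010 rad. That is under 1 mm at the hole, within the 2.5 mm capture range, so I'll release and rise.

```bash
python3 -m inch '{"travel":[[0,0,0],[0,0,0],[0,0,0],[0,0,0],[0,0,0],[0,0,0],[0,0,0],[0,0,-0.05],[0,0,-0.15],[0,0,-0.3],[0,0,-0.4],[0,0,-0.4]],"dr":[[0,0,0],[0,0,0],[0,0,0],[0,0,0],[0,0,0],[0,0,0],[0,0,0],[0,0,0],[0,0,0],[0,0,0],[0,0,0],[0,0,0]]}' 1; python3 ang.py; python3 go.py 674.3 24.2 170 69
```

```text
clock: 8.72
ee_pos: [490.2, 95.9, 171.4]
eef_rot: [0.558, 3.085, 0.006]
wrist_force: [0.7, 0.4, -0.3]
finger_gap: 85.1
blob (214, 69) 15.703125 blob (511, 191) 16.390625 blob (365, 549) 18.671875 blob (60, 420) 33.796875 heading est [-0.3568 -0.3702 -0.3712 -0.334 ] lens [216.3, 209.9, 176.1, 173.3]
blob (134, 266) 8.3125 blob (423, 385) 8.3125 hole dist 166.0514203723405 centre [596.9684038   53.92824696] plate centre->axis [595.29139388  53.34972279]
turntable angle -0.0029869115894099463 deg -0.17113742785190256
at [486.3  95.4 165.9] yaw 69.5 F [-0.2 -0.8  0.8] gap 85.8 t 9.0167
travel [-0.8039 -0.0038 -0.0177] dr [-0.003  -0.0033  0.0176]
```

```bash
python3 -m inch '{"travel":[[-0.1,0,-0.017],[-0.22,0,-0.017],[-0.34,0,-0.017],[-0.46,0,-0.017],[-0.58,0,-0.017],[-0.68,0,-0.017],[-0.76,0,-0.017],[-0.804,-0.004,-0.017],[-0.804,-0.004,-0.017],[-0.804,-0.004,-0.017],[-0.804,-0.004,-0.017],[-0.804,-0.004,-0.017]],"dr":[[0,0,0],[0,0,0],[0,0,0],[0,0,0],[0,0,0],[0,0,0],[0,0,0],[0,0,0],[0,0,0],[0,0,0],[0,0,0],[0,0,0]]}' -1; python3 go.py 674.3 24.2 118 69;python3 - <<'E'
from h import *
c=viewer.read_camera("wrist");cv2.imwrite("pics/w6.png",c["color"][:,:,::-1]);print(proj(c,[[674.3,24.2,90]]))
c=viewer.read_camera("side");crop(c,282,180,392,260,7,"s6.png")
E
```

```text
clock: 10.02
ee_pos: [674.2, 25.1, 170.8]
eef_rot: [-0.557, -3.09, -0.0]
wrist_force: [0.6, 0.0, 0.1]
finger_gap: -0.6
at [674.2  25.1 170.8] yaw 69.6 F [0.6 0.  0.1] gap -0.6 t 10.0167
travel [-0.0021 -0.0031  0.2112] dr [-0.0001 -0.0029  0.0188]
[[319.29228455 213.56939537]]
```

View pics/w6.png

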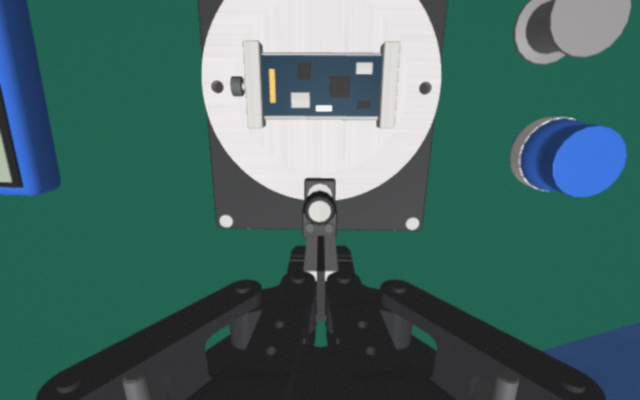

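View pics/s6.png

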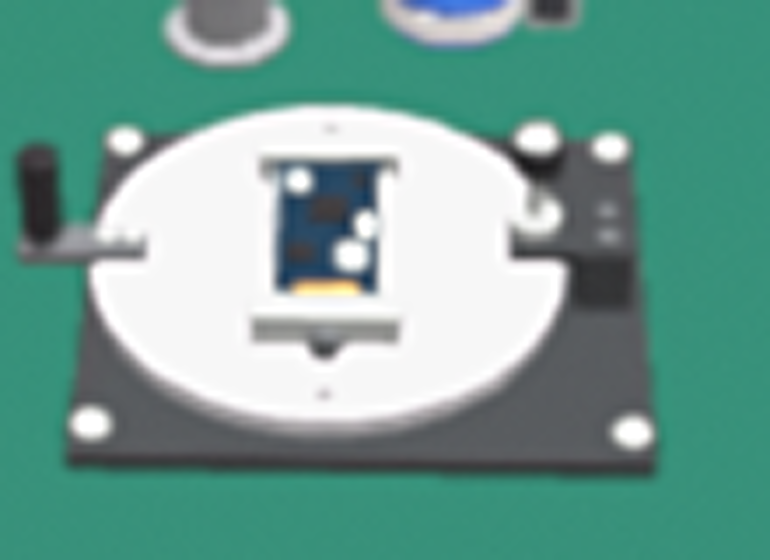

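The knob top is at (319,211), against a prediction of (319,214), so alignment is good. I'll descend and press in stages.

```bash
python3 -m inch '{"travel":[[0,-0.003,0.08],[0,-0.003,0.16],[0,-0.003,0.21],[0,-0.003,0.23],[0,-0.003,0.242],[0,-0.003,0.254],[0,-0.003,0.264],[0,-0.003,0.274],[0,-0.003,0.274]],"dr":[[0,0,0],[0,0,0],[0,0,0],[0,0,0],[0,0,0],[0,0,0],[0,0,0],[0,0,0],[0,0,0]]}'; python3 go.py 674.3 24.2 90 69.5
```

```text
clock: 10.87
ee_pos: [675.2, 23.7, 103.0]
eef_rot: [0.558, 3.091, 0.0]
wrist_force: [-0.1, 0.6, 1.2]
finger_gap: -0.1
at [675.2  23.7 103. ] yaw 69.5 F [-0.1  0.6  1.2] gap -0.1 t 10.8667
travel [0.0042 0.0004 0.0521] dr [0.0008 0.0015 0.0012]
```

Run:
```python
from h import *
c=viewer.read_camera("side");crop(c,282,150,392,230,7,"s7.png")
```

```text
(no output)
```

View pics/s7.png

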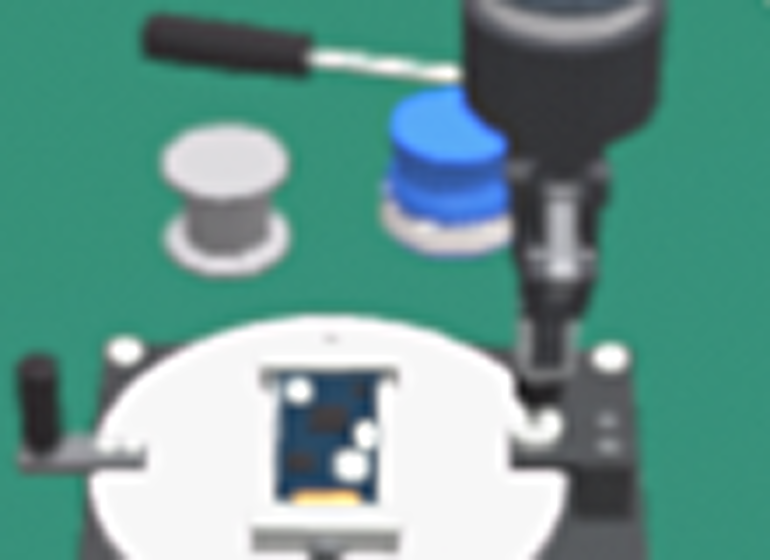

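The fingers are on the knob and the pin is clearly past the 3 mm stop, so it is in the hole. I'll press on to home.

```bash
python3 -m inch '{"travel":[[0.002,0,0.01],[0.004,0,0.02],[0.004,0,0.03],[0.004,0,0.04],[0.004,0,0.048],[0.004,0,0.054],[0.004,0,0.058],[0.004,0,0.058]],"dr":[[0,0,0],[0,0,0],[0,0,0],[0,0,0],[0,0,0],[0,0,0],[0,0,0],[0,0,0]]}'; python3 go.py 674.3 24.2 90 69.5
```

```text
clock: 11.58
ee_pos: [675.6, 23.5, 90.1]
eef_rot: [0.558, 3.088, 0.001]
wrist_force: [-1.5, -0.4, 11.1]
finger_gap: -0.1
at [675.6  23.5  90.1] yaw 69.5 F [-1.5 -0.4 11.1] gap -0.1 t 11.5833
travel [0.0058 0.0007 0.0004] dr [0.0021 0.0064 0.0004]
```

Contact force is building at TCP 90.1. I'll press a little further to confirm the hard stop.

```bash
python3 -m inch '{"travel":[[0,0,0.006],[0,0,0.012],[0,0,0.016],[0,0,0.016]],"dr":[[0,0,0],[0,0,0],[0,0,0],[0,0,0]]}'; python3 go.py 674.3 24.2 90 69.5
```

```text
clock: 11.92
ee_pos: [676.1, 23.5, 89.7]
eef_rot: [0.558, 3.088, 0.003]
wrist_force: [-11.2, 0.6, 37.5]
finger_gap: -0.1
at [676.1  23.5  89.7] yaw 69.5 F [-11.2   0.6  37.5] gap -0.1 t 11.9167
travel [ 0.0077  0.0001 -0.0011] dr [0.0051 0.0066 0.0002]
```

It's a hard stop: 37 N with only 0.4 mm more travel. I'll retreat and check.

```bash
python3 -m inch '{"travel":[[0,0,-0.03],[0,0,-0.1],[0,0,-0.25],[0,0,-0.4],[0.1,0,-0.45],[0.2,0,-0.45],[0.3,0,-0.45],[0.4,0,-0.45],[0.45,0,-0.45],[0.45,0,-0.45]],"dr":[[0,0,0],[0,0,0],[0,0,0],[0,0,0],[0,0,0],[0,0,0],[0,0,0],[0,0,0],[0,0,0],[0,0,0]]}'; python3 go.py 674.3 24.2 90 69.5; python3 ang.py
python3 - <<'E'
from h import *
c=viewer.read_camera("wrist");cv2.imwrite("pics/w8.png",c["color"][:,:,::-1])
c=viewer.read_camera("side");crop(c,282,150,392,230,7,"s8.png");print(proj(c,[[674.3,24.2,90],[674.3,24.2,68]]))
E
```

```text
clock: 12.75
ee_pos: [566.4, 64.8, 196.6]
eef_rot: [-0.555, -3.091, -0.001]
wrist_force: [0.0, -0.2, -0.6]
finger_gap: 0.1
at [566.4  64.8 196.6] yaw 69.6 F [ 0.  -0.2 -0.6] gap 0.1 t 12.75
travel [-0.4618 -0.0022  0.4258] dr [ 0.0012 -0.0033  0.0043]
blob (214, 69) 23.9375 blob (511, 191) 16.390625 blob (365, 549) 28.109375 blob (60, 420) 32.859375 heading est [-0.3375 -0.4001 -0.3607 -0.3903] lens [207.2, 212.1, 176.1, 163.0]
blob (134, 266) 32.3125 blob (423, 385) 31.890625 hole dist 178.61527402539838 centre [597.89019976  53.38628382] plate centre->axis [596.38183908  53.79368203]
turntable angle 0.0314891417904245 deg 1.8041949250803486
[[358.22110935 199.8906306 ]
 [357.90223526 206.03999271]]
```

View pics/s8.png

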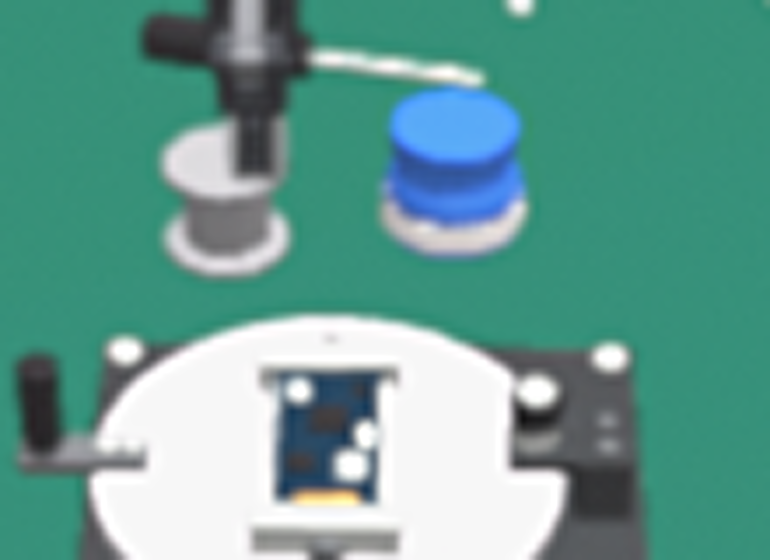

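View pics/w8.png

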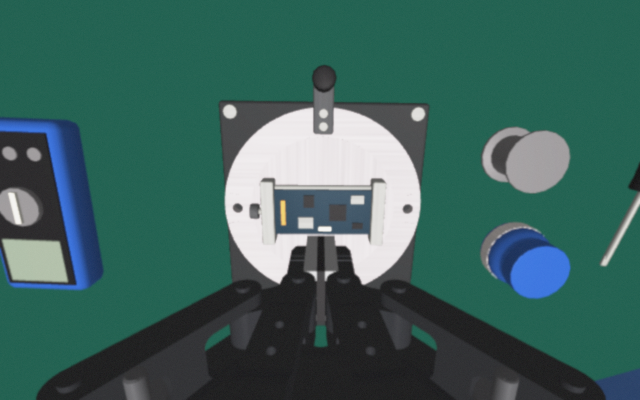

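In the side view the knob top is at (359,205.7), against a prediction of (358,206.0) for fully home, and the knob sits on the bush. The wrist view shows the lever square to the base plate, and the arm is clear of everything.

```bash
python3 -c "
from cell import r
print(r.hand_in())"
```

```text
the job is handed in; nothing more can be done
None
```

I turned the turntable so its lever points straight away from the pin, pressed the pin fully home, and handed the job in at about 13 s. `hand_in` gives no verdict, so success is judged from my own checks. I gripped the lever, swung it about 67° clockwise, released it, pressed the pin with closed fingers and backed off.

**Pin:**
- It went well past the 3 mm no-hole stop.
- It met a hard stop at the expected home height: TCP 89.7 to 90.1 mm, force rising to 37.5 N.
- After I backed off, the side camera put the knob top within half a pixel of where a fully home pin should be.

**Turntable:**
- Before pressing, the cleaner top-camera readings gave about +0.006 to +0.010 rad, against the 0.035 limit.
- After pressing, the wrist picture showed about 0.6°, which is rough.
- The top-camera angle script printed 0.031 rad after pressing. I did not use that value because the arm was covering the holes: it gave a hole spacing of 179 mm where 166 mm is right.

**Rest of the scene:** The board was not approached. The jar, spool, screwdriver and multimeter look unmoved in the pictures, though I did not measure them again. The robot ended clear of everything, at about zero wrist force.

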